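# Release the cam, push the slide home and lock it

## Robot

A 6-joint arm with a two-finger parallel gripper is mounted at the origin on a cart in front of the work surface, level with it; the furniture and walls round the work are solid. World frame = base frame: x ahead of the robot, y to its left, z up, the work surface at z = 0. Lengths are in m, angles in rad, forces in N, time in s.
With the tool pointing down it reaches from about 0.325 to 1 m from the base axis. Payload 5.1 kg.
Tool frame: the origin (TCP) lies midway between the tips of the shut fingers; the grasp point (between the pads) lies 19 mm behind it; z points along the fingers, y is the line along which they close (so a half turn about z gives the same grasp; the last joint's range is limited). The gripper opens to 85 mm and grips with 20 to 120 N. Pads are 22 mm wide; open, the fingers measure 114 mm over their backs; the gripper's body (76 mm by 85 mm) begins 54 mm behind the grasp point. The pads swing forward as they close: fully open they stand 13 mm farther back than shut.
Start: joints at [1.092, 0.124, 1.65, -0, 1.367, -0.083], TCP at [0.251, 0.6, 0.231] pointing down, gripper open.
Joint ranges: [-2.61, 2.61], [-1.02, 2.33], [0.03, 2.71], [-1.35, 4.49], [0.32, 2.68], [-2.91, 2.91]. Speed limits (rad/s): [2.57, 2.57, 3.14, 3.14, 3.14, 3.14].

## Interface

Orientations are given as a unit quaternion [x, y, z, w].
In Python, from rig import robot, capture gives the robot as it stands.
- The arm moves only by the tool send_rows, never from a script. Its argument "plan" is text: rows parted by semicolons, each of 5 numbers parted by spaces: the opening, from 0 (shut) to 1 (fully open), then the shift along the tool's x, y, z in m, then the turn about the tool's z in degrees. A call has 1 to 20 rows; each row shifts and turns the commanded pose from where the row before left it, along the tool's axes as they then stand; what a row does not reach is not made up. A row lasts 1/8 s, in which the tool goes at most 62.5 mm and 10.7 degrees, less where a joint would pass 70% of its speed; a pose out of reach is approached as far as the arm can. A call with a gripper value outside its range is refused whole. The fingers move at their own pace and stop on an object; the grip force is fixed at half the most. Time passes only in rows, so rows that do not move let the fingers close. It gives the time, the measured TCP pose, the force, the opening and the grip force at its end, in the units of the state.
- robot.read_state(): the state, without advancing time (a new reading comes with each control period).
- capture(name): name is "scene" or "top"; returns a dict with "color" (480x640x3 uint8, blue, green, red), "z_map" (480x640 float32, m along the optical axis (not along the pixel's ray), 0 where there is no reading), "K" (3x3 intrinsics, pixels), "T" (4x4, takes a point from camera to world coordinates). Camera axes: x right, y up, looking along -z (the intrinsics and any distortion apply to the point x, -y, -z); pixel columns grow to the right and rows downward; lengths in m; the calibration is good to about 2 mm. A picture is of the moment at which its call begins.
- robot.sign_off(): hands the job in; it is judged then, once.
The state is a dict: "time": time; "joint_positions": joint angles; "joint_vel": joint speeds; "joint_efforts": joint torques, N m; "position": TCP position; "orientation": TCP orientation; "ft_force": force on the tool from outside, world axes, zero at the start; "ft_torque": the same for the moment, N m; "width": finger opening in m; "grasp_force": force on a finger pad.
Only numpy, scipy, OpenCV 4.12 (cv2) and the standard library are available. Lean on these libraries where they do the work, as an engineer would, in place of code of your own. Each camera call takes 0.05 s, during which the arm holds its last target. There are 200 camera calls.

## Task

Only by pushing with the fingertips, pinching and lifting nothing, swing the red lever of the clamping jig away from you to its far stop, so that the cam turns its low side to the slide; only then push the blue slide forward until it has brought the dark printing block fully home against the steel end fence. Finally swing the lever all the way back to its first stop so that the cam locks the slide, and withdraw. Do not touch the printing block itself, and leave the other things where they are.

Things in the scene. Friction and masses are not known exactly. Their poses are not given: they have to be found in the camera images.
- cam_lever (a joint): cam and red lever about the upright pivot, rad: 0 = locked, at the first stop (lever points towards the robot and right, cam nose into the slide's path); grows anticlockwise from above to 2.1 = released, at the far stop (lever points away and right, low side of the cam to the slide). Starts at 0 to 0.3. Friction holds it where it is left; about 2 N at the grip moves it.
- slide (a joint): travel of the blue slide, m: starts at 0 to 0.003, grows as it is pushed forward (jig +x); 0.049 when the block is pressed against the fence. A locked cam stops the slide's brass roller after about 0.015; with the slide home the locked cam stands behind the roller. Friction holds it; about 3 N moves it.
- jig: fixed clamping jig: aluminium plate 203 x 150 x 12 mm; origin at table height on the slide's centre line, 75 mm before the fence's inner face; x = forward for the slide, y left, z up; turned -0.35 to 0.15 rad. Plate spans x -114 to 89, y -102 to 48 mm. On it nest rails (tops at 24 mm), fence (top 34 mm) and two stop pins, 8 mm thick, tops 42 mm, 35 mm from the cam pivot.
- cam_pivot (a point): point on the cam's upright axis, 48 mm above the table, at jig x -30, y -61 mm; axes as the jig. The brass cam plate lies 21 to 31 mm above the table; the lever's hub is 20 mm in diameter, top 65 mm.
- lever_grip (a point): middle of the red grip, 70 mm out from the pivot, 48 mm up; x axis outward along the lever. Grip: flat upright bar 16 mm wide, 44 to 100 mm out, 30 to 66 mm above the table; at its end a round knob, 24 mm wide, 103 mm out, top 69 mm. Lever bearing from jig x, anticlockwise: 205 deg at joint 0, 325 deg at 2.1. Both flat sides are free over the whole swing (50 mm to the slide).
- slide_push (a point): centre of the rear face (the one to push) of the slide's upright push plate, 60 mm above the table; moves with the slide; x axis = direction of pushing. The plate is 46 mm wide, 12 mm thick, 34 to 80 mm above the table, free behind. The slide is 76 x 56 mm, top 34 mm above the table.
- fence_face (a point): centre of the steel end fence's inner face, 23 mm above the table; axes as the jig (the block comes from -x)
- work_block: dark wooden printing block 50 x 55 x 29 mm with brass relief, loose in the nest between slide and fence, underside 12 mm above the table; origin at the centre of its underside, x along its 50 mm side. When home, the origin is 25 mm before the fence face. Starts 16 to 42 mm short of that.
- ink_bottle: bystander: brown stoneware ink bottle, 49 mm wide, 80 mm high, standing on the table; origin at the centre of its underside
- spare_block: bystander: light wooden printing block 55 x 75 x 27 mm, on the table; origin at the centre of its underside
- seam_roller: bystander: wooden seam roller 178 x 59 x 33 mm lying on the table; origin at the middle of its underside, x along its length
Not all that is in view belongs to the job. Leave any white look-alike of the work_block alone.

How it is judged:
On the way, in this order (a step that is already met when the one before it is completed fails the run):
1. the lever is swung to its far stop (cam above 1.85 rad) while the slide is still back (under 8 mm) (value of joint cam_lever above 1.85 rad and value of joint slide below 0.008 m), for 0.1 s.
2. with the cam still released the slide is pushed home and the block is against the fence (value of joint slide above 0.046 m and x of work_block in the frame of fence_face above -0.028 m and value of joint cam_lever above 1.6 rad), for 0.2 s.
3. the lever is swung back to its first stop, slide and block still home (value of joint slide above 0.046 m and x of work_block in the frame of fence_face above -0.028 m and value of joint cam_lever below 0.2 rad), for 0.2 s.
At the end, for the whole second after the job is handed in: slide at least 46 mm forward, the block lying in the nest at rest with its far side within 3 mm of the fence, lever back within 0.2 rad of its first stop (all of step 3 and z of work_block in the frame of jig below 0.017 m and linear speed of work_block below 0.02 m/s); the robot touches nothing.
It fails at once if the lever or the push plate is pinched (pressed by the fingers on opposite sides at once) (((contact force between the fingers and cam_lever_c3 above 3 N or contact force between the fingers and cam_lever_c4 above 3 N or contact force between the fingers and cam_lever_c5 above 3 N or contact force between the fingers and cam_lever_c6 above 3 N) and (contact force between the fingers and cam_lever_c7 above 3 N or contact force between the fingers and cam_lever_c8 above 3 N or contact force between the fingers and cam_lever_c9 above 3 N or contact force between the fingers and cam_lever_c10 above 3 N)) or (contact force between the fingers and slide_c3 above 3 N and (contact force between the fingers and slide_c4 above 3 N or contact force between the fingers and slide_c5 above 3 N))).
It fails at once if the printing block is touched by the robot (contact force between any of the fingers, the arm and work_block above 0.5 N).
It fails at once if the printing block is lifted out of the nest (z of work_block in the frame of jig above 0.025 m).
It fails at once if a bystander is moved by more than 20 mm (distance of any of ink_bottle, spare_block, seam_roller from where it was at the start of the episode above 0.02 m).
It also fails if it takes over 64 s, if anything falls off the work surface, if the arm or the gripper's body presses on something with over 40 N, if the wrist force passes 120 N, or if a joint passes its speed limit or range.

## Working session

There is one attempt and no reset: what is moved stays moved. The work goes in short steps, Python scripts to look and compute and a tool call to move; the robot and the scene stay as the last step left them, time stands still between calls to the robot, and variables do not carry over. Pictures are saved under pics/ and viewed, at most 10 in all, crops included, and the job is handed in when it is done.

Besides the shell and the picture viewer there is one more tool, called after ">>>" as name(argument=value, ...) on one line, values as JSON. send_rows: Moves the arm, as the interface text tells. Its arguments: {"type":"object","properties":{"plan":{"type":"string"}},"required":["plan"]}

```bash
mkdir -p pics; python3 - <<'E'
from rig import robot, capture
import cv2,numpy as np
s=robot.read_state()
print({k:np.round(v,3) for k,v in s.items()})
for n in("top","scene"):
    c=capture(n); cv2.imwrite(f"pics/{n}0.png",c["color"]); np.savez(f"{n}0.npz",**c); print(n,c["K"].round(1).tolist(),c["T"].round(3).tolist(),c.keys())
E
```

```text
{'time': np.float64(0.0), 'joint_positions': array([ 1.092,  0.125,  1.652,  0.   ,  1.367, -0.083]), 'joint_vel': array([ 0.   ,  0.   ,  0.001,  0.001,  0.002, -0.   ]), 'joint_efforts': array([-0.0000e+00, -4.2362e+01, -3.6545e+01, -0.0000e+00,  7.0000e-03,
       -0.0000e+00]), 'position': array([0.25 , 0.599, 0.23 ]), 'orientation': array([ 0.197,  0.98 , -0.001, -0.   ]), 'ft_force': array([-0.103,  0.011, -0.448]), 'ft_torque': array([-0.045, -0.041, -0.012]), 'grasp_force': np.float64(0.0), 'width': np.float64(0.085)}
top [[504.8, 0.0, 331.0], [0.0, 504.8, 242.3], [0.0, 0.0, 1.0]] [[-0.012, 0.991, -0.13, 0.418], [-1.0, -0.01, 0.015, -0.229], [0.013, 0.13, 0.991, 1.048], [0.0, 0.0, 0.0, 1.0]] dict_keys(['color', 'z_map', 'K', 'T'])
scene [[606.2, 0.0, 315.5], [0.0, 606.2, 233.7], [0.0, 0.0, 1.0]] [[0.507, 0.59, -0.628, -0.383], [-0.862, 0.36, -0.356, -0.744], [0.016, 0.722, 0.692, 1.091], [0.0, 0.0, 0.0, 1.0]] dict_keys(['color', 'z_map', 'K', 'T'])
```

View pics/top0.png

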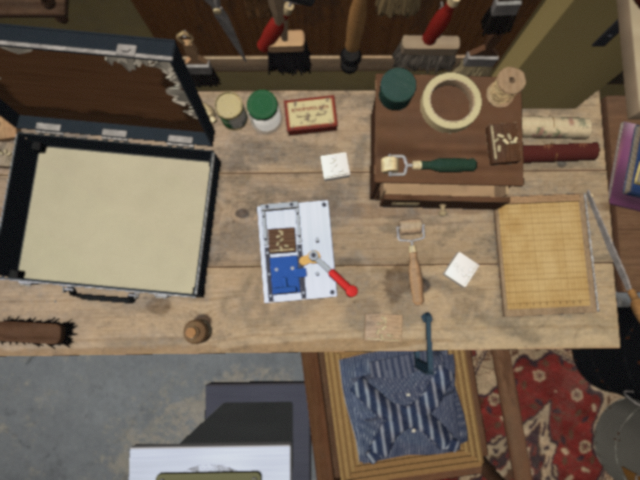

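View pics/scene0.png

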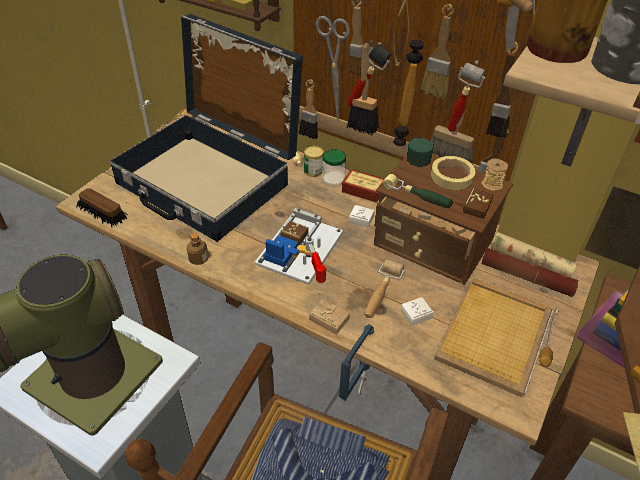

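The top view shows the jig plate at about (258–336, 200–302), with the blue slide at (287,275), the dark block at (282,240), the lever hub at (315,256) and the knob at (351,290). The white look-alikes are at (335,165) and (462,268), well clear of the jig. The only dark block in the nest is at (282,240), and nothing needs to be gripped.

```bash
cat > h.py <<'E'
import numpy as np,cv2
def ray(c,uv,z):
    uv=np.atleast_2d(uv).astype(float);K,T=c["K"],c["T"]
    d=np.c_[(uv[:,0]-K[0,2])/K[0,0],-(uv[:,1]-K[1,2])/K[1,1],-np.ones(len(uv))]@T[:3,:3].T
    o=T[:3,3]; return o+d*((z-o[2])/d[:,2])[:,None]
def cloud(c):
    v,u=np.mgrid[:480,:640];K,T=c["K"],c["T"];z=c["z_map"]
    p=np.stack([(u-K[0,2])/K[0,0]*z,-(v-K[1,2])/K[1,1]*z,-z],-1)
    return p@T[:3,:3].T+T[:3,3]
def big(m):
    n,l,s,_=cv2.connectedComponentsWithStats(m.astype(np.uint8)); return l==1+np.argmax(s[1:,4])
def masks(c):
    h=cv2.cvtColor(c["color"],cv2.COLOR_BGR2HSV).astype(int)
    roi=np.zeros((480,640),bool); roi[190:315,245:375]=1
    H,S,V=h[...,0],h[...,1],h[...,2]
    red=big(roi&((H<6)|(H>172))&(S>170)&(V>90)); blue=big(roi&(H>100)&(H<130)&(S>140)&(V>50))
    white=big(roi&(S<60)&(V>130)); return red,blue,white
E
python3 - <<'E'
from h import *
c=dict(np.load("top0.npz")); P=cloud(c); r,b,w=masks(c)
hull=cv2.convexHull(np.argwhere(w)[:,::-1].astype(np.float32))
rc=cv2.minAreaRect(hull); bx=cv2.boxPoints(rc); print(rc)
W=ray(c,bx,.012); print(W.round(4), [np.linalg.norm(W[i]-W[i-1]).round(4) for i in range(4)])
rp=np.argwhere(r)[:,::-1]; R=ray(c,rp,.066)[:,:2]; m=R.mean(0); u,s,vt=np.linalg.svd(R-m); print("red",len(rp),m,vt[0],((R-m)@vt[0]).min(),((R-m)@vt[0]).max())
bp=P[b]; print("blue z",np.percentile(bp[:,2],[5,50,95])); t=bp[bp[:,2]>.06]; print(len(t),t.mean(0),t.min(0),t.max(0))
lo=bp[(bp[:,2]<.045)]; print(lo.min(0),lo.max(0))
print("plate z",np.median(P[w][:,2]))
# obstacle heights
for n,(u0,v0,u1,v1) in dict(case=(0,130,215,300),lid=(0,30,210,150),cab=(372,60,525,205)).items(): print(n,np.nanpercentile(P[v0:v1,u0:u1,2],[50,99]),P[v0:v1,u0:u1].reshape(-1,3).min(0))
o=cv2.resize(c["color"][185:320,240:380],None,fx=5,fy=4.4,interpolation=2);cv2.imwrite("pics/crop.png",o)
E
```

```text
((294.662109375, 250.44483947753906), (101.14940643310547, 81.63370513916016), 85.2363510131836)
[[ 0.6367 -0.0758  0.012 ]
 [ 0.6496 -0.2458  0.012 ]
 [ 0.4394 -0.2604  0.012 ]
 [ 0.4277 -0.0947  0.012 ]] [np.float64(0.2099), np.float64(0.1704), np.float64(0.2107), np.float64(0.1661)]
red 234 [ 0.46481884 -0.26736953] [-0.69665415 -0.71740713] -0.03500141114662466 0.0294850405495791
blue z [0.03015199 0.03392432 0.07945651]
131 [ 0.4538901  -0.15439612  0.10082467] [ 0.41752363 -0.22898871  0.06665806] [ 0.4610245  -0.13118742  1.04806528]
[ 0.45478233 -0.18930613  0.01174041] [ 0.52160407 -0.1202501   0.04436554]
plate z 0.01108213148772963
case [0.00737711 0.09145459] [ 0.41752363 -0.22898871 -0.01876495]
lid [0.20653667 0.37571497] [ 0.41752363 -0.22898871 -0.02193499]
cab [0.18771274 0.24808908] [ 0.41752363 -0.67047792 -0.02078596]
```

View pics/crop.png

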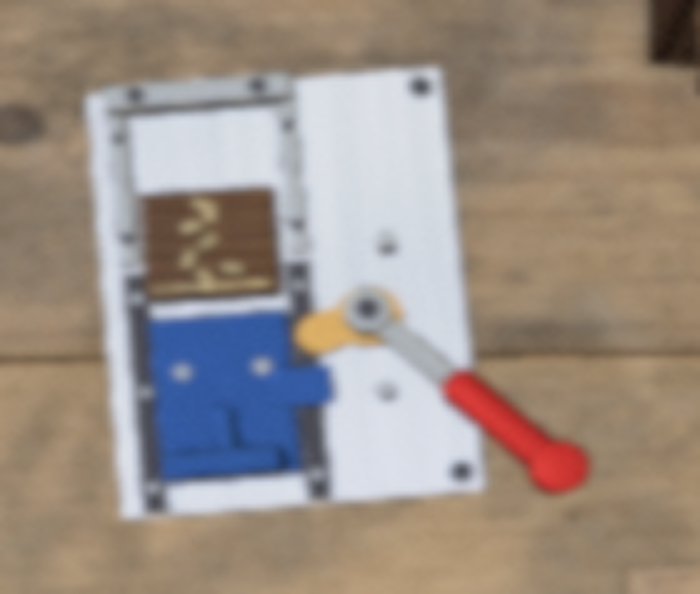

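The crop shows the jig clearly. The plate corners are at crop (88,92), (441,66), (122,520) and (485,490). The hub is at (368,307) and the knob at (556,466). The push plate is the blue bar at (225,460), and the dark block at (210,240) sits in the nest.

```bash
cat >> h.py <<'E'
def jig():
    c=dict(np.load("top0.npz"))
    cr=np.array([[88,92],[441,66],[485,490],[122,520]])/[5,4.4]+[240,185]-.4
    W=ray(c,cr,.012)[:,:2]
    L=np.array([[89,48],[89,-102],[-114,-102],[-114,48]])/1e3
    a,b=L-L.mean(0),W-W.mean(0); yaw=np.arctan2((a[:,0]*b[:,1]-a[:,1]*b[:,0]).sum(),(a*b).sum())
    R=np.array([[np.cos(yaw),-np.sin(yaw)],[np.sin(yaw),np.cos(yaw)]]); t=W.mean(0)-R@L.mean(0)
    return yaw,R,t,W-(L@R.T+t)
E
python3 - <<'E'
from h import *
yaw,R,t,e=jig(); print("yaw",yaw,"t",t,"res",e.round(4).tolist())
c=dict(np.load("top0.npz")); f=lambda x,y,z:ray(c,[x/5+240-.4,y/4.4+185-.4],z)[0,:2]
h=f(368,307,.065);k=f(556,466,.069);J=lambda p:R.T@(p-t)
print("hub jig",J(h),"pred -.03 -.061","knob",J(k), "piv world",R@[-.03,-.061]+t)
for hh in (h,R@[-.03,-.061]+t):
    d=R.T@(k-hh); print("bearing",np.degrees(np.arctan2(d[1],d[0]))%360,np.hypot(*d))
print("push plate top corners jig",[J(f(*p,.08)).round(4) for p in((165,455),(280,447),(168,475),(285,468))])
print("block top jig",[J(f(*p,.041)).round(4) for p in((145,195),(275,190),(145,298),(280,295))])
P=cloud(c);_,b,_=masks(c);p=P[b];p=p[(p[:,2]>.06)&(p[:,2]<.1)];q=(p[:,:2]-t)@R;print("plate depth jig",q.min(0),q.max(0),np.median(q,0))
E
```

```text
yaw 0.07728247893371648 t [ 0.54749176 -0.14483885] res [[-0.0004, -0.0012], [-0.0007, 0.0009], [0.0008, 0.0009], [0.0003, -0.0007]]
hub jig [-0.02958967 -0.06146282] pred -.03 -.061 knob [-0.10639572 -0.12794332] piv world [ 0.52229084 -0.20797294]
bearing 220.87826190787473 0.1015816210576358
bearing 221.22713087797766 0.10157614967241597
push plate top corners jig [array([-0.0887,  0.021 ]), array([-0.0892, -0.023 ]), array([-0.0974,  0.0205]), array([-0.0984, -0.0242])]
block top jig [array([0.0323, 0.024 ]), array([ 0.0301, -0.0284]), array([-0.015 ,  0.0275]), array([-0.0184, -0.0265])]
plate depth jig [-0.09840774 -0.02246199] [-0.08766081  0.02107493] [-0.09314348 -0.0003441 ]
```

```bash
cat >> h.py <<'E'
PIV=np.array([-30,-61.])
def cen(phi,side,r=70,gap=0):   # tool centre in jig mm; side -1 = pushes anticlockwise, +1 clockwise
    p=np.radians(phi);u=np.array([np.cos(p),np.sin(p)]);n=np.array([-u[1],u[0]])
    h=11*abs(n[0])+14.5*abs(n[1]); return PIV+r*u+side*(8+h+gap)*n
E
python3 - <<'E'
from h import *
yaw,R,t,_=jig()
for nm,side,phis in(("out",-1,[221,235,250,265,280,295,310,320,325]),("back",1,[325,310,295,280,265,250,235,220,210,205])):
    pts=[cen(phis[0],side,gap=15)]+[cen(p,side) for p in phis]
    print(nm); 
    for i,p in enumerate(pts): print(p.round(1),"world",(R@p/1e3+t).round(4),"rowdelta(tool x,y)",([0,0] if i==0 else ((p-pts[i-1])*[-1,1]).round(1)))
print("behind plate",R@[-.135,0]+t)
q=R@cen(221,-1,gap=15)/1e3+t; d=np.array([*q,.15])-[.2505,.5995,.2305]
X=np.array([-.922,.387]);Y=np.array([.387,.922]);print("transit in tool axes",d[:2]@X,d[:2]@Y,-d[2])
E
```

```text
out
[-109.8  -75.9] world [ 0.4438 -0.229 ] rowdelta(tool x,y) [0, 0]
[-100.   -87.2] world [ 0.4545 -0.2395] rowdelta(tool x,y) [ -9.8 -11.3]
[ -90.9 -103.8] world [ 0.4649 -0.2554] rowdelta(tool x,y) [ -9.1 -16.6]
[ -75.8 -118.8] world [ 0.4811 -0.2691] rowdelta(tool x,y) [-15.1 -15. ]
[ -56.2 -129. ] world [ 0.5014 -0.2778] rowdelta(tool x,y) [-19.6 -10.2]
[ -38.9 -133.6] world [ 0.5191 -0.2811] rowdelta(tool x,y) [-17.4  -4.7]
[ -22.3 -134.6] world [ 0.5357 -0.2808] rowdelta(tool x,y) [-16.6  -1. ]
[  -4.7 -131.2] world [ 0.5529 -0.276 ] rowdelta(tool x,y) [-17.5   3.5]
[   6.8 -126. ] world [ 0.564 -0.27 ] rowdelta(tool x,y) [-11.5   5.1]
[  12.3 -122.6] world [ 0.5692 -0.2661] rowdelta(tool x,y) [-5.5  3.4]
back
[ 51.  -67.4] world [ 0.6035 -0.2081] rowdelta(tool x,y) [0, 0]
[ 42.4 -79.7] world [ 0.5959 -0.221 ] rowdelta(tool x,y) [  8.6 -12.3]
[ 34.7 -98.1] world [ 0.5897 -0.2399] rowdelta(tool x,y) [  7.6 -18.4]
[  21.4 -114.3] world [ 0.5777 -0.2571] rowdelta(tool x,y) [ 13.3 -16.2]
[   3.2 -126.2] world [ 0.5604 -0.2704] rowdelta(tool x,y) [ 18.2 -12. ]
[ -16.  -132.5] world [ 0.5418 -0.2782] rowdelta(tool x,y) [19.1 -6.3]
[ -32.1 -134.7] world [ 0.5259 -0.2817] rowdelta(tool x,y) [16.1 -2.3]
[ -49.4 -132.9] world [ 0.5085 -0.2811] rowdelta(tool x,y) [17.4  1.9]
[ -66.8 -126. ] world [ 0.4906 -0.2757] rowdelta(tool x,y) [17.4  6.8]
[ -77.6 -118.6] world [ 0.4793 -0.269 ] rowdelta(tool x,y) [10.8  7.5]
[ -82.5 -114. ] world [ 0.474  -0.2648] rowdelta(tool x,y) [4.9 4.6]
behind plate [ 0.41289471 -0.1552616 ]
transit in tool axes -0.49887373052327927 -0.6890092834820167 0.08050000000000002
```

>>> send_rows(plan="0 -0.0277 -0.0383 0 0;0 -0.0277 -0.0383 0 0;0 -0.0277 -0.0383 0 0;0 -0.0277 -0.0383 0 0;0 -0.0277 -0.0383 0 0;0 -0.0277 -0.0383 0 0;0 -0.0277 -0.0383 0 0;0 -0.0277 -0.0383 0 0;0 -0.0277 -0.0383 0 0;0 -0.0277 -0.0383 0 0;0 -0.0277 -0.0383 0 0;0 -0.0277 -0.0383 0 0;0 -0.0277 -0.0383 0 0;0 -0.0277 -0.0383 0 0;0 -0.0277 -0.0383 0 0;0 -0.0277 -0.0383 0 0;0 -0.0277 -0.0383 0 0;0 -0.0277 -0.0383 0 0;0 0 0 0 0")

```text
time: 2.48
position: [0.4447, -0.2309, 0.2306]
orientation: [0.198, 0.98, 0.0, -0.001]
ft_force: [-0.9, 0.5, -0.2]
width: -0.0001
grasp_force: 0.0
```

>>> send_rows(plan="0 0 0 0 -9.1;0 0 0 0 -9.1;0 0 0 0 -9.1;0 0 0 0 0;0 0 0 0 0")

```text
time: 3.1
position: [0.4447, -0.228, 0.2312]
orientation: [-0.04, 0.999, 0.0, -0.0]
ft_force: [-0.3, -0.5, -1.0]
width: -0.0003
grasp_force: 0.0
```

>>> send_rows(plan="0 0 0 0.045 0;0 0 0 0.045 0;0 0 0 0.04 0;0 0 0 0 0")

```text
time: 3.6
position: [0.4423, -0.2267, 0.0977]
orientation: [-0.04, 0.999, 0.002, -0.003]
ft_force: [0.6, -0.2, 0.9]
width: 0.0001
grasp_force: 0.0
```

```bash
python3 - <<'E'
from rig import capture
import cv2
c=capture("scene"); cv2.imwrite("pics/s1.png",cv2.resize(c["color"][190:330,220:400],None,fx=4,fy=4))
E
```

```text
(no output)
```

View pics/s1.png

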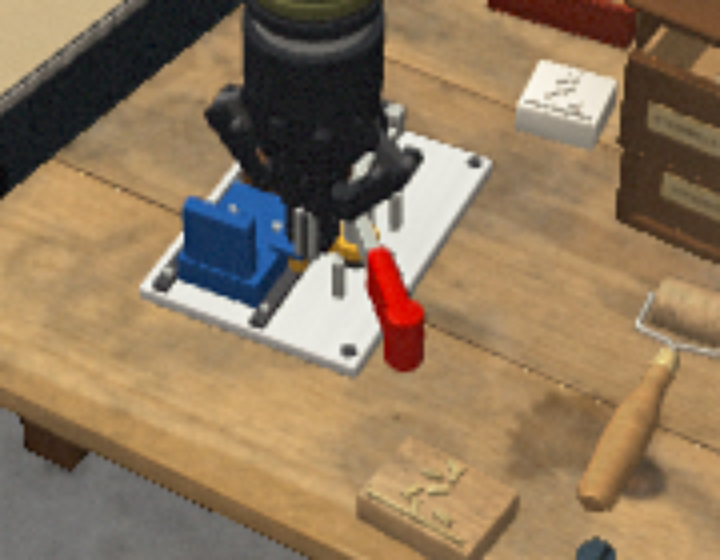

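The picture shows the shut fingers just left of the lever, with tips at about (310,245). They stand clear of both the push plate and the grip. Next I lower the tool and swing the lever.

>>> send_rows(plan="0 0 0 0.026 0;0 0 0 0.026 0;0 0 0 0 0;0 0 0 0 0")

```text
time: 4.15
position: [0.4464, -0.2296, 0.0518]
orientation: [-0.04, 0.999, -0.001, 0.002]
ft_force: [-0.3, 0.0, 0.4]
width: 0.0001
grasp_force: 0.0
```

>>> send_rows(plan="0 -0.005 -0.006 0 0;0 -0.005 -0.006 0 0;0 -0.0045 -0.008 0 0;0 -0.0045 -0.008 0 0;0 -0.0075 -0.0075 0 0;0 -0.0075 -0.0075 0 0;0 -0.010 -0.005 0 0;0 -0.010 -0.005 0 0;0 0 0 0 0")

```text
time: 5.28
position: [0.5044, -0.2779, 0.0498]
orientation: [-0.041, 0.999, -0.001, 0.001]
ft_force: [-0.3, 0.1, 0.5]
width: -0.0001
grasp_force: 0.0
```

>>> send_rows(plan="0 -0.0085 -0.0025 0 0;0 -0.0085 -0.0025 0 0;0 -0.0085 -0.0005 0 0;0 -0.0085 -0.0005 0 0;0 -0.0085 0.0015 0 0;0 -0.0085 0.002 0 0;0 -0.006 0.0025 0 0;0 -0.0055 0.0025 0 0;0 0 0 0 0")

```text
time: 6.4
position: [0.5659, -0.2693, 0.0496]
orientation: [-0.04, 0.999, -0.0, 0.001]
ft_force: [0.6, -0.8, 0.5]
width: -0.0001
grasp_force: 0.0
```

```bash
python3 - <<'E'
from rig import capture
import cv2
c=capture("top"); cv2.imwrite("pics/t2.png",cv2.resize(c["color"][170:330,230:420],None,fx=4,fy=3.75,interpolation=2))
E
```

```text
(no output)
```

View pics/t2.png

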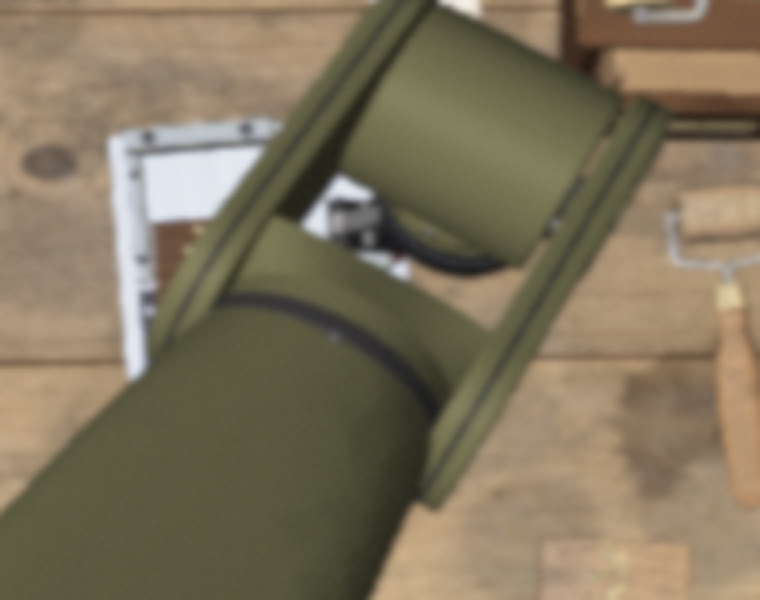

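The arm hides the lever in this view; only the nest and fence at about (200,140) can be seen. I'll push on gently until the stop shows up as force.

>>> send_rows(plan="0 -0.004 0.0025 0 0;0 0 0 0 0")

```text
time: 6.7
position: [0.5691, -0.2667, 0.0494]
orientation: [-0.04, 0.999, -0.0, 0.0]
ft_force: [0.6, -0.2, 0.1]
width: 0.0001
grasp_force: 0.3
```

>>> send_rows(plan="0 -0.003 0.002 0 0;0 0 0 0 0")

```text
time: 6.95
position: [0.5718, -0.2644, 0.0493]
orientation: [-0.04, 0.999, 0.0, 0.0]
ft_force: [-0.9, -0.7, 1.0]
width: -0.0003
grasp_force: 0.4
```

>>> send_rows(plan="0 -0.002 0.003 0 0;0 0 0 0 0")

```text
time: 7.2
position: [0.5724, -0.2633, 0.0494]
orientation: [-0.041, 0.999, -0.002, -0.001]
ft_force: [-5.7, -7.7, 0.7]
width: -0.0002
grasp_force: 4.6
```

>>> send_rows(plan="0 -0.002 0.003 0 0;0 0 0 0 0")

```text
time: 7.45
position: [0.5727, -0.2628, 0.0494]
orientation: [-0.041, 0.999, -0.004, -0.003]
ft_force: [-10.9, -16.0, 1.3]
width: -0.0002
grasp_force: 9.6
```

Force rose to about 19 N, so the lever is at its far stop. Backing off and lifting.

>>> send_rows(plan="0 0.0065 -0.0095 0 0;0 0.0065 -0.0095 0 0;0 0 0 -0.03 0;0 0 0 -0.03 0;0 0 0 -0.03 0;0 0.03 0 0 0;0 0.03 0.025 0 0;0 0.03 0.03 0 0;0 0.03 0.04 0 0;0 0.03 0.04 0 0;0 0 0 0 0;0 0 0 0 0")

```text
time: 8.95
position: [0.4041, -0.156, 0.14]
orientation: [-0.04, 0.999, -0.0, 0.001]
ft_force: [0.5, -0.4, -0.4]
width: -0.0001
grasp_force: 0.0
```

```bash
python3 - <<'E'
from rig import capture,robot
from h import *
c=capture("scene"); cv2.imwrite("pics/s3.png",cv2.resize(c["color"][190:330,220:400],None,fx=4,fy=4))
yaw,R,t,_=jig();p=np.array(robot.read_state()["position"]);print((R.T@(p[:2]-t)*1e3).round(1),p[2])
E
```

```text
[-143.6   -0.5] 0.14009751366143935
```

View pics/s3.png

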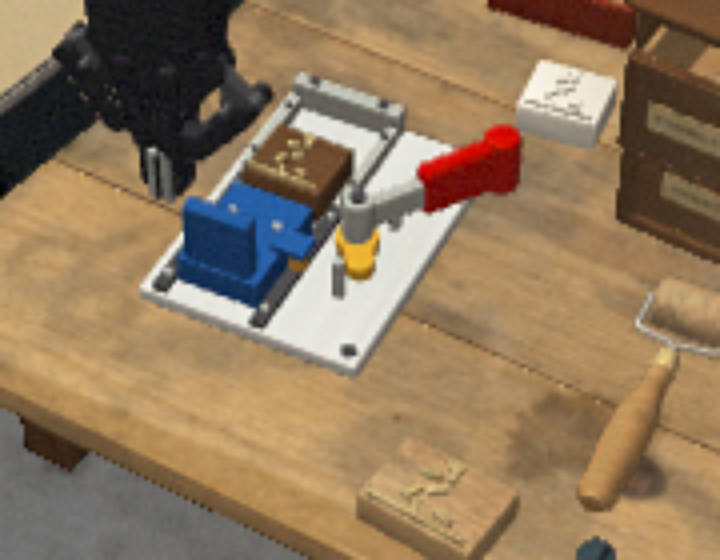

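The lever now points away and right, with the knob at (503,148). The cam nose is turned away from the slide, and the fingers stand behind the push plate.

>>> send_rows(plan="0 0 0 0.03 0;0 0 0 0.03 0;0 0 0 0.025 0;0 0 0 0 0;0 -0.012 0 0 0;0 -0.012 0 0 0;0 -0.006 0 0 0;0 -0.006 0 0 0;0 -0.006 0 0 0;0 -0.006 0 0 0;0 -0.006 0 0 0;0 -0.006 0 0 0;0 -0.006 0 0 0;0 -0.006 0 0 0;0 0 0 0 0")

```text
time: 10.88
position: [0.476, -0.1499, 0.0543]
orientation: [-0.04, 0.999, -0.0, 0.001]
ft_force: [0.1, -0.8, -0.6]
width: -0.0003
grasp_force: 0.0
```

>>> send_rows(plan="0 -0.004 0 0 0;0 -0.003 0 0 0;0 0 0 0 0")

```text
time: 11.25
position: [0.4824, -0.1493, 0.0542]
orientation: [-0.04, 0.999, 0.0, 0.0]
ft_force: [-0.8, -1.1, -0.4]
width: 0.0002
grasp_force: 0.5
```

>>> send_rows(plan="0 -0.002 0 0 0;0 -0.002 0 0 0;0 0 0 0 0")

```text
time: 11.62
position: [0.4859, -0.149, 0.0542]
orientation: [-0.04, 0.999, 0.0, -0.0]
ft_force: [-3.4, 0.1, 1.9]
width: -0.0001
grasp_force: 1.8
```

>>> send_rows(plan="0 -0.002 0 0 0;0 -0.002 0 0 0;0 0 0 0 0")

```text
time: 12.0
position: [0.4858, -0.1489, 0.0542]
orientation: [-0.041, 0.999, 0.0, -0.006]
ft_force: [-21.9, -1.3, 14.8]
width: -0.0001
grasp_force: 10.8
```

The slide is home: pressing gives 22 N and it moves no further. Next I back off, lift, and go to the far side of the lever.

>>> send_rows(plan="0 0 0 0 0;0 0.015 0 0 0;0 0.015 0 0 0;0 0 0 -0.03 0;0 0 0 -0.03 0;0 0 0 -0.03 0;0 -0.028 -0.0134 0 0;0 -0.028 -0.0134 0 0;0 -0.028 -0.0134 0 0;0 -0.028 -0.0134 0 0;0 -0.028 -0.0134 0 0;0 0 0 0 0;0 0 0 0 0")

```text
time: 13.62
position: [0.6044, -0.2063, 0.144]
orientation: [-0.04, 0.999, 0.0, -0.0]
ft_force: [0.3, -1.0, 0.6]
width: 0.0
grasp_force: 0.0
```

```bash
python3 - <<'E'
from rig import capture,robot
from h import *
c=capture("scene"); cv2.imwrite("pics/s4.png",cv2.resize(c["color"][190:330,220:400],None,fx=4,fy=4))
yaw,R,t,_=jig();p=np.array(robot.read_state()["position"]);print((R.T@(p[:2]-t)*1e3).round(1),p[2])
E
```

```text
[ 51.8 -65.6] 0.14408351997146338
```

View pics/s4.png

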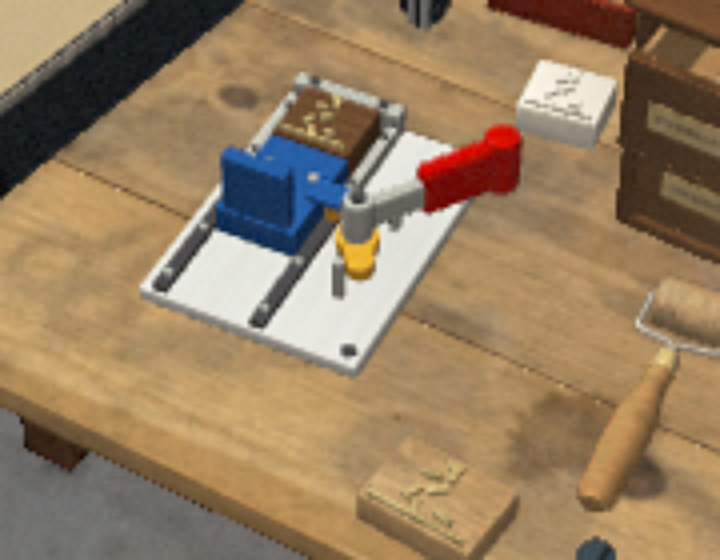

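The block is against the fence, the slide is forward, and the cam is still released. Lowering on the far side of the lever and sweeping it back.

>>> send_rows(plan="0 0 0 0.032 0;0 0 0 0.032 0;0 0 0 0.03 0;0 0 0 0 0;0 0 0 0 0")

```text
time: 14.3
position: [0.6055, -0.2068, 0.0518]
orientation: [-0.04, 0.999, -0.0, 0.001]
ft_force: [-0.2, 0.5, 0.2]
width: -0.0002
grasp_force: 0.0
```

>>> send_rows(plan="0 0.0045 -0.007 0 0;0 0.0045 -0.007 0 0;0 0.004 -0.009 0 0;0 0.004 -0.009 0 0;0 0.0065 -0.008 0 0;0 0.007 -0.008 0 0;0 0.009 -0.006 0 0;0 0.009 -0.006 0 0;0 0.0095 -0.003 0 0;0 0.0095 -0.003 0 0;0 0.008 -0.001 0 0;0 0.008 -0.001 0 0;0 0 0 0 0")

```text
time: 15.92
position: [0.5265, -0.2814, 0.0504]
orientation: [-0.04, 0.999, -0.0, -0.0]
ft_force: [0.5, 0.1, 0.2]
width: 0.0
grasp_force: 0.0
```

>>> send_rows(plan="0 0.0085 0.001 0 0;0 0.009 0.001 0 0;0 0.0085 0.0035 0 0;0 0.009 0.0035 0 0;0 0.0055 0.0035 0 0;0 0.005 0.004 0 0;0 0 0 0 0")

```text
time: 16.8
position: [0.4799, -0.268, 0.0501]
orientation: [-0.04, 0.999, 0.0, -0.001]
ft_force: [-0.1, 0.1, -0.5]
width: -0.0003
grasp_force: 0.0
```

Now near 210°, so I press on along the normal to the stop, feeling for force.

>>> send_rows(plan="0 0.0025 0.0025 0 0;0 0.0025 0.0025 0 0;0 0 0 0 0")

```text
time: 17.18
position: [0.4751, -0.2636, 0.0502]
orientation: [-0.04, 0.999, 0.0, -0.0]
ft_force: [1.0, -0.8, -0.6]
width: 0.0001
grasp_force: 0.3
```

>>> send_rows(plan="0 0.001 0.003 0 0;0 0 0 0 0")

```text
time: 17.42
position: [0.4745, -0.2623, 0.0506]
orientation: [-0.041, 0.999, -0.002, 0.001]
ft_force: [3.1, -5.5, -2.9]
width: 0.0003
grasp_force: 3.3
```

>>> send_rows(plan="0 0.001 0.0025 0 0;0 0 0 0 0")

```text
time: 17.68
position: [0.4744, -0.2619, 0.0509]
orientation: [-0.041, 0.999, -0.004, 0.002]
ft_force: [6.0, -13.6, -7.9]
width: -0.0001
grasp_force: 6.8
```

The stop is felt at about 15 N. Withdrawing.

>>> send_rows(plan="0 0 0 0 0;0 -0.005 -0.011 0 0;0 -0.005 -0.011 0 0;0 0 0 -0.03 0;0 0 0 -0.03 0;0 0 0 -0.04 0;0 0 0 -0.04 0;0 0.03 -0.03 0 0;0 0.03 -0.03 0 0;0 0 -0.05 0 0;0 0 -0.05 0 0;0 0 0 0 0;0 0 0 0 0")

```text
time: 19.3
position: [0.4375, -0.4434, 0.1897]
orientation: [-0.04, 0.999, 0.001, -0.0]
ft_force: [-0.3, -0.2, 0.3]
width: -0.0002
grasp_force: 0.0
```

```bash
python3 - <<'E'
from rig import capture,robot
from h import *
c=capture("scene"); cv2.imwrite("pics/s5.png",cv2.resize(c["color"][190:330,220:400],None,fx=4,fy=4))
c=capture("top"); yaw,R,t,_=jig(); r=masks(c)[0]
q=(ray(c,np.argwhere(r)[:,::-1],.066)[:,:2]-t)@R*1e3-PIV; m=q.mean(0); print(r.sum(),m,"bearing",np.degrees(np.arctan2(m[1],m[0]))%360)
E
```

```text
204 [-76.4612655  -35.87705586] bearing 205.1368479272332
```

View pics/s5.png

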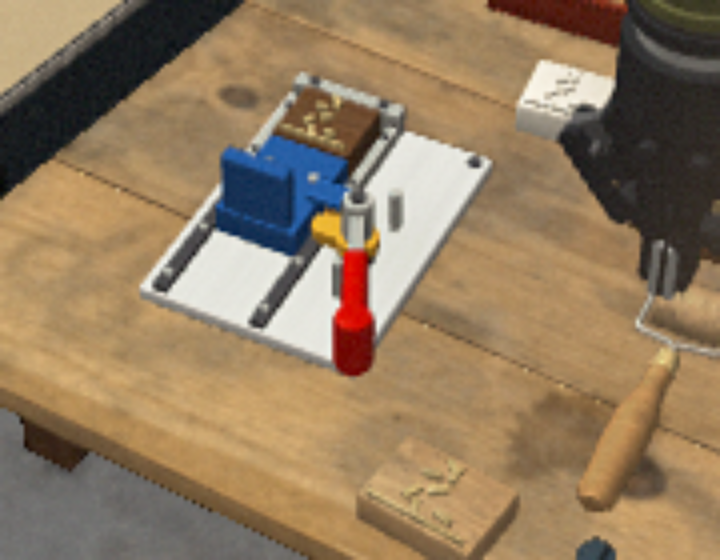

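The lever is back at 205°, the cam nose (330,230) stands behind the roller, and the block is against the fence. The arm is clear, so I'm handing in.

```bash
python3 -c "
from rig import robot
print(robot.sign_off())"
```

```text
the job is handed in; nothing more can be done
None
```

The job is handed in at about 19 s, with no verdict returned: the lever went to its far stop, the slide pushed the block home against the fence, the lever is back at its first stop (205°, cam behind the roller), and the arm is clear.

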